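Bring the sheet gauge round the bent guide rod to its stop

ROBOT

A 6-joint arm with a two-finger parallel gripper is mounted at the origin on the work surface. World frame = base frame: x ahead of the robot, y to its left, z up, the work surface at z = 0. Lengths are in m, angles in rad, forces in N, time in s.
With the tool pointing down it reaches from about 0.25 to 0.775 m from the base axis. Payload 4 kg.
Tool frame: the origin (TCP) lies at the very end of the fingers, on their centre line; the grasp point (between the pads) lies 19 mm behind it (robot.hold_point_z is the distance from the TCP to the grasp point, in m); z points along the fingers, y is the line along which they close (so a half turn about z gives the same grasp; the last joint's range is limited). The gripper opens to 94 mm and grips with 3 to 60 N. Pads are 16 mm wide; open, the fingers measure 119 mm over their backs; the gripper's body (75 mm by 177 mm) begins 78 mm behind the grasp point.
Start: joints at [-0.103, 0.087, 1.371, -0, 1.684, -0.103], TCP at [0.55, -0, 0.206] pointing down, gripper open.
Joint ranges: [-3.1, 3.1], [-0.76, 2.03], [0.27, 2.55], [-1.08, 4.22], [0.17, 2.65], [-2.57, 2.57]. Speed limits (rad/s): [2.79, 2.79, 3.14, 3.14, 3.14, 3.14].

INTERFACE

Orientations are given as [roll, pitch, yaw] about the fixed x, y, z axes, in that order (R = Rz(yaw) Ry(pitch) Rx(roll)).
In Python, from bench import robot gives the robot as it stands.
- The arm moves only by the tool carry_out, never from a script. Its argument "steps" is a list of rows, each a list of 3 entries, a list of its own where there are three numbers: the shift along the tool's x, y, z in m, then the turn about the tool's z in units of 10 degrees (1.0 is 10 degrees), then the closure, from -1 (fully open) to 1 (shut). In form: [[[tx, ty, tz], roll, jaw], ...]. A call has 1 to 10 rows; each row is the pose to reach, as a shift and turn from the pose commanded when the call began, along the tool's axes at that moment; what a row does not reach only later rows make up. A row lasts 1/8 s, in which the tool goes at most 62.5 mm and 10.7 degrees, less where a joint would pass 70% of its speed; a pose out of reach is approached as far as the arm can. A call with a gripper value outside its range is refused whole. The fingers move at their own pace and stop on an object; the grip force is fixed at half the most. Time passes only in rows, so rows that repeat a pose let the fingers close. It gives the time, the measured TCP pose, the force, the opening and the grip force at its end, in the units of the state.
- robot.get_obs(): the state, without advancing time (a new reading comes with each control period).
- robot.snapshot(name): name is "scene" or "side" or "wrist"; returns a dict with "image" (420x560x3 uint8, red, green, blue), "z_map" (420x560 float32, m along the optical axis (not along the pixel's ray), 0 where there is no reading), "mtx" (3x3 intrinsics, pixels), "D" ([k1, k2, p1, p2, k3] as OpenCV has them; the pictures are not rectified), "R" (3x3) and "t" (3): a world point X has camera coordinates R X + t. Camera axes: x right, y down, z forward; pixel columns grow to the right and rows downward; lengths in m; the calibration is good to about 2 mm. A picture is of the moment at which its call begins.
- robot.close_job(): hands the job in; it is judged then, once.
The state is a dict: "time": time; "joint_positions": joint angles; "qvel": joint speeds; "joint_torque": joint torques, N m; "tool_pos": TCP position; "ee_rot": TCP orientation; "wrist_force": force on the tool from outside, world axes, zero at the start; "wrist_torque": the same for the moment, N m; "width": finger opening in m; "finger_force": force on a finger pad.
Only numpy, scipy, OpenCV 4.12 (cv2) and the standard library are available. Lean on these libraries where they do the work, as an engineer would, in place of code of your own. Each camera call takes 0.05 s, during which the arm holds its last target. There are 200 camera calls.

TASK

Slide the brass sheet-gauge ring (it has an orange tab to hold) along the bent steel guide rod and round both corners, feeling your way along it, until it meets the black stop, and press it home there with a steady push of about 8 N for about a second. Then let go and leave it hanging upright against the stop. Do not force it: never jam the ring on the rod or load rod or stop with more than 15 N, and leave the ink tin, bottle, ink knife and wooden block where they are.

Things in the scene. Friction and masses are not known exactly. Their poses are not given: they have to be found in the camera images.
- gauge: Sheet gauge, a loose captive brass ring on the rod (gauge mass about 140 g, varies): bore 13.4 mm, outside 27 mm, 10 mm long. Origin: centre of the bore; y axis = bore axis, pointing along the rod towards the stop; z up. It starts on the rod's first straight, hanging with its origin 1.7 mm under the rod's axis. A brass counterweight, 18 x 10 mm, reaches to z = -38 mm and keeps it upright.
- tab (a point): On the gauge, 40 mm above its origin, inside its upright orange tab: 24 mm along x, 10 mm thick along y, from z = 12 to 54 mm over the gauge's origin. Grip it from above across its 10 mm, fingers before and behind it along the rod; fingertips 17 mm or more above the gauge's origin clear ring, rod and stop. Axes as the gauge's.
- frame: Fixed green base plate, 170 x 340 x 14 mm, with the bent 10 mm steel rod, held by a post under each end, no higher than the rod. Origin: centre of its underside, on the table; z up. The rod's axis is level at z = 85 mm and runs straight in +y from (52, -150) mm (x, y), bends left 61.7 degrees towards -x, runs straight, bends right 61.7 degrees, and goes straight in +y past (-52, 150).
- stop: Fixed stop, a black collar of 26 mm diameter, 12 mm long, clamped on the rod's last straight (place varies). Origin: centre of its rigid rubber-clad face, on the rod's axis; y axis along the rod, pointing away from the oncoming gauge. Fully home, the gauge's origin is at y = -5 mm here.
- rod_start (a point): Point on the rod's axis over the first post, at (52, -150, 85) mm in the base plate's frame; axes as the base plate's. The slanting part's place along the rod differs each time and no reading gives it: its middle lies on the base plate's x = 0 line at y = -35 to +35 mm. The bends (straights meeting 28 mm in y before and after that middle, at x = 52 and -52) are rounded to a 30 mm axis radius.
- rod_end (a point): Point on the rod's axis over the last post, at (-52, 150, 85) mm in the base plate's frame; axes as the base plate's. The gauge travels from the rod_start side to this side. The whole rod is rigid and does not yield.
- ink_tin: Steel ink tin, 76 mm diameter, 60 mm high, standing beyond the base plate; leave alone. Origin: centre of its underside.
- wash_bottle: White wash bottle with blue cap, 48 mm diameter, 110 mm high, standing to the left; leave alone. Origin: centre of its underside.
- ink_knife: Ink knife (spatula) with orange handle, 190 mm long, lying beyond the base plate along its own x axis; leave alone. Origin: on its underside.
- furniture: Wooden spacing block, 50 x 90 x 23 mm, lying on the robot's side of the base plate; leave alone. Origin: centre of its underside.
Things that resemble listed ones, but are neither listed nor needed, are in the scene too. Of the things shaped like the gauge, the brass one is meant.

How it is judged:
On the way, in this order (a step that is already met when the one before it is completed fails the run):
1. the gauge ring has been slid round both corners onto the rod's last straight (y of gauge in the frame of frame above 0.055 m and x of gauge in the frame of frame below -0.046 m), for 0.1 s.
2. the ring is pressed steadily against the stop with 4 to 13 N (contact force between gauge and stop between 4 and 13 N), for 0.6 s.
At the end, for the whole second after the job is handed in: The gauge ring hangs released, at rest and upright (within 0.35 rad) on the rod's last straight, its face no more than 3.5 mm from the stop's face (origin 5 to 8.5 mm before it) (y of gauge in the frame of stop between -0.0085 and 0 m and distance between gauge and stop below 0.013 m and angle between gauge's own z axis and vertical below 0.35 rad and linear speed of gauge below 0.01 m/s); the robot touches nothing.
It fails at once if the ring is forced against the rod with more than 15 N (all contacts of ring and rod added up: a ring forced askew squeezes the rod hard on both sides) (contact force between gauge and frame above 15 N).
It fails at once if the ring is rammed against the stop with more than 15 N (contact force between gauge and stop above 15 N).
It fails at once if the ink tin, wash bottle, ink knife or wooden block is moved by more than 25 mm (distance of any of ink_tin, wash_bottle, ink_knife, furniture from where it was at the start of the episode above 0.025 m).
It also fails if it takes over 72 s, if anything falls off the work surface, if the arm or the gripper's body presses on something with over 40 N, if the wrist force passes 120 N, or if a joint passes its speed limit or range.

## Working session

There is one attempt and no reset: what is moved stays moved. The work goes in short steps, Python scripts to look and compute and a tool call to move; the robot and the scene stay as the last step left them, time stands still between calls to the robot, and variables do not carry over. Pictures are saved under pics/ and viewed, at most 10 in all, crops included, and the job is handed in when it is done.

Besides the shell and the picture viewer there is one more tool, called as name(argument=value, ...), one argument or row to a line, values as JSON. carry_out: Moves the arm, as the interface text tells. Its arguments: {"type":"object","properties":{"steps":{"type":"array","items":{"type":"array"}}},"required":["steps"]}

```bash
mkdir -p pics; ls; cat > h.py <<'E'
import numpy as np, cv2
from bench import robot
def world(s, uv, z=None):
    """pixels -> world points, using depth map or the plane at height z"""
    uv=np.atleast_2d(np.asarray(uv,float))
    n=cv2.undistortPoints(uv[:,None],s['mtx'],np.array(s['D']))[:,0]
    d=np.c_[n,np.ones(len(n))]
    R,t=np.array(s['R']),np.array(s['t'])
    c=-R.T@t; w=d@R
    if z is None:
        k=np.array([s['z_map'][int(round(v)),int(round(u))] for u,v in uv])
    else: k=(z-c[2])/w[:,2]
    return c+w*k[:,None]
def mask(s,lo,hi):
    return cv2.inRange(cv2.cvtColor(s['image'],cv2.COLOR_RGB2HSV),lo,hi)
def save(s,n): cv2.imwrite(f'pics/{n}.png',cv2.cvtColor(s['image'],cv2.COLOR_RGB2BGR))
E
python3 - <<'E'
from h import *
a=robot.snapshot('scene');b=robot.snapshot('side')
save(a,'scene');save(b,'side')
np.savez('a.npz',**a);np.savez('b.npz',**b)
for s in(a,b): print(s['R'],s['t'])
print(robot.get_obs())
E
```

```text
pics
[[-0.16199675  0.98667781 -0.01496496]
 [ 0.5632345   0.08000053 -0.82241523]
 [-0.81026166 -0.14165737 -0.56869081]] [ 0.04250506 -0.221862    1.3528122 ]
[[-0.707264   -0.70656008 -0.02346265]
 [-0.41422781  0.44107835 -0.79615653]
 [ 0.57288128 -0.55337396 -0.60463567]] [0.46539157 0.29027151 0.74029723]
{'time': 0.1, 'joint_positions': array([-1.03092892e-01,  8.79000416e-02,  1.37208314e+00, -4.05975955e-05,
        1.68359623e+00, -1.03106669e-01]), 'qvel': array([ 8.32877168e-04,  4.61679889e-04, -3.83835736e-03,  5.12216217e-04,
       -9.08661822e-05,  1.36579906e-03]), 'joint_torque': array([ 2.25695316e-03, -3.41256917e+01, -3.03301656e+01,  7.19034858e-02,
        3.05556308e-02, -9.49158243e-05]), 'tool_pos': array([5.49511450e-01, 3.56154885e-05, 2.04421000e-01]), 'ee_rot': array([-3.13961229e+00, -1.64350930e-04,  1.57080541e+00]), 'wrist_force': array([-0.06665244,  0.33347678,  0.28743298]), 'wrist_torque': array([-0.00345535, -0.02741463,  0.01521713]), 'finger_force': 0.0, 'width': 0.09406492191577982}
```

View pics/scene.png

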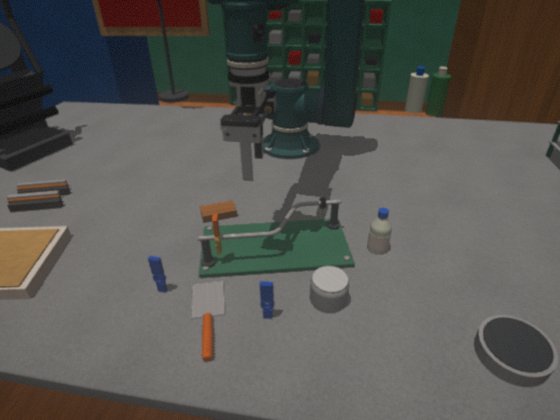

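View pics/side.png

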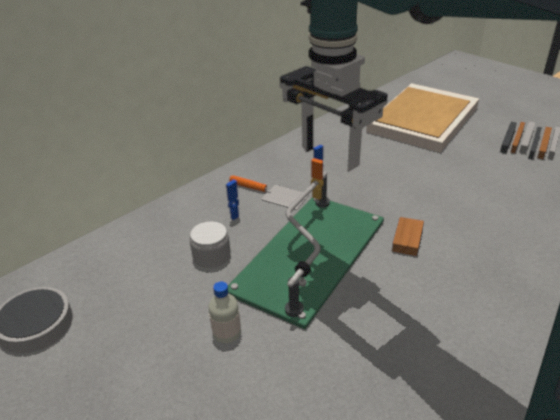

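The scene view shows the plate (200–350, 222–270), the orange tab at (215, 225) on the left end of the rod and the black stop at about (323, 203). The side view shows the tab at (317, 170) and the stop at (302, 268). Next I'll find the plate's pose and the rod line.

```bash
python3 - <<'E'
from h import *
S=[dict(np.load(f)) for f in('a.npz','b.npz')]
P=[]
for s in S:
    m=mask(s,(60,80,30),(90,255,160)); m[:190]=0
    vs,us=np.nonzero(m); n,l,st,c=cv2.connectedComponentsWithStats(m)
    k=1+np.argmax(st[1:,4]); vs,us=np.nonzero(l==k)
    w=world(s,np.c_[us,vs],0.014)
    r=cv2.minAreaRect((w[:,:2]*1000).astype(np.float32)); print('rect',r,st[k])
    d=world(s,np.c_[us,vs]); print('depth z med',np.median(d[:,2]))
    P.append(r)
c=np.mean([p[0] for p in P],0)/1000
def yaw(p):
    b=cv2.boxPoints(p); e=max((b[1]-b[0],b[2]-b[1]),key=np.linalg.norm); e=e*np.sign(e[1]); return np.arctan2(-e[0],e[1])
ys=[yaw(p) for p in P]; y=np.mean(ys); print('centre',c,'yaw',ys)
np.savez('frame.npz',c=c,y=y)
Rf=np.array([[np.cos(y),-np.sin(y)],[np.sin(y),np.cos(y)]])
for i,s in enumerate(S):
    vs,us=np.mgrid[0:420,0:560]; uv=np.c_[us.ravel(),vs.ravel()]
    d=world(s,uv); f=(d[:,:2]-c)@Rf
    k=(abs(f[:,0])<.075)&(abs(f[:,1])<.165)&(d[:,2]>.076)&(d[:,2]<.096)&(s['z_map'].ravel()>0)
    hsv=cv2.cvtColor(s['image'],cv2.COLOR_RGB2HSV).reshape(-1,3)
    q=f[k];print('cam',i,len(q))
    for yb in np.arange(-.16,.165,.01):
        j=abs(q[:,1]-yb)<.005
        if j.sum(): print('%.3f  n%d x med %.4f z %.4f V %d'%(yb,j.sum(),np.median(q[j,0]),np.median(d[k][j,2]),np.median(hsv[k][j,2])))
    o=mask(s,(3,170,120),(16,255,255)).ravel()>0
    k=o&(d[:,2]>.085)&(d[:,2]<.16)&(abs(f[:,0])<.09)
    print('tab world',np.median(d[k],0),'ptp',d[k].min(0),d[k].max(0),'frame',np.median(f[k],0),k.sum())
    k=(hsv[:,2]<60)&(d[:,2]>.07)&(d[:,2]<.11)&(abs(f[:,0]+.052)<.02)&(f[:,1]>0)&(f[:,1]<.16)
    print('stop',k.sum(),np.percentile(f[k],[5,50,95],axis=0),np.median(d[k],0))
E
```

```text
rect ((575.4697265625, 44.70957946777344), (143.32545471191406, 337.3302001953125), 16.229084014892578) [ 200  225  153   49 3911]
depth z med 0.014854075280063106
rect ((550.304443359375, 48.10319519042969), (167.87367248535156, 338.99560546875), 14.115853309631348) [ 228  199  155  129 8637]
depth z med 0.011869249332470577
centre [0.56288708 0.04640639] yaw [np.float32(0.28325072), np.float32(0.24636818)]
cam 0 791
-0.160  n39 x med 0.0492 z 0.0864 V 87
-0.150  n35 x med 0.0484 z 0.0857 V 76
-0.140  n21 x med 0.0475 z 0.0895 V 122
-0.130  n33 x med 0.0560 z 0.0879 V 104
-0.120  n28 x med 0.0475 z 0.0885 V 81
-0.110  n23 x med 0.0472 z 0.0894 V 120
-0.100  n21 x med 0.0485 z 0.0885 V 128
-0.090  n23 x med 0.0475 z 0.0890 V 132
-0.080  n22 x med 0.0488 z 0.0895 V 118
-0.070  n25 x med 0.0482 z 0.0887 V 125
-0.060  n23 x med 0.0483 z 0.0880 V 120
-0.050  n18 x med 0.0484 z 0.0888 V 132
-0.040  n25 x med 0.0492 z 0.0899 V 124
-0.030  n25 x med 0.0491 z 0.0887 V 120
-0.020  n20 x med 0.0488 z 0.0887 V 113
-0.010  n24 x med 0.0458 z 0.0889 V 112
0.000  n25 x med 0.0402 z 0.0898 V 103
0.
[... 1812 characters left out ...]
40 z 0.0868 V 89
0.070  n25 x med -0.0587 z 0.0871 V 90
0.080  n25 x med -0.0599 z 0.0868 V 91
0.090  n27 x med -0.0599 z 0.0869 V 88
0.100  n22 x med -0.0593 z 0.0869 V 85
0.110  n25 x med -0.0642 z 0.0931 V 45
0.120  n118 x med -0.0614 z 0.0891 V 33
0.130  n30 x med -0.0583 z 0.0873 V 160
0.140  n34 x med -0.0596 z 0.0860 V 152
0.150  n59 x med -0.0602 z 0.0839 V 104
0.160  n34 x med -0.0572 z 0.0854 V 118
tab world [ 0.63472331 -0.06303142  0.13485102] ptp [ 0.62447313 -0.06830616  0.1321567 ] [ 0.64368103 -0.05784176  0.13714827] frame [ 0.04048047 -0.12400798] 31
stop 179 [[-0.06908161  0.11324555]
 [-0.06256292  0.12267954]
 [-0.05016413  0.15576882]] [0.46892087 0.1486481  0.08814552]
```

```bash
python3 - <<'E'
from h import *
S=[dict(np.load(f)) for f in('a.npz','b.npz')]
z=np.load('frame.npz');c=z['c'];y=.247
Rm=lambda y:np.array([[np.cos(y),-np.sin(y)],[np.sin(y),np.cos(y)]])
Rf=Rm(y); out=[]
for i,s in enumerate(S):
    vs,us=np.mgrid[0:420,0:560]; uv=np.c_[us.ravel(),vs.ravel()]
    d=world(s,uv); f=(d[:,:2]-c)@Rf
    g=(abs(f[:,0])<.075)&(d[:,2]>.076)&(d[:,2]<.096)
    # rod-centre pixels: cast rays onto plane z=.085 (silhouette centre = axis)
    p=(world(s,uv,.085)[:,:2]-c)@Rf
    A=[]
    for lo,hi in((-.105,-.03),(.075,.10),(.022,.042)):
        k=g&(f[:,1]>lo)&(f[:,1]<hi)
        q=p[k]; vx=cv2.fitLine(q.astype(np.float32),cv2.DIST_HUBER,0,1e-4,1e-4).ravel()
        A.append(vx); print(i,'dir deg',np.degrees(np.arctan2(-vx[0]*np.sign(vx[1]),abs(vx[1]))),'pt',vx[2:],'n',k.sum())
    mid=A[2]; t=-(mid[2]-(A[0][2]+A[1][2])/2)/mid[0]
    print('  xc',(A[0][2]+A[1][2])/2,'width',A[0][2]-A[1][2],'slant mid y',mid[3]+t*mid[1])
    hsv=cv2.cvtColor(s['image'],cv2.COLOR_RGB2HSV).reshape(-1,3)
    k=(hsv[:,2]<60)&(d[:,2]>.075)&(d[:,2]<.1)&(abs(f[:,0]+.056)<.016)&(f[:,1]>.1)&(f[:,1]<.135)
    print('  stop y range axis-plane',np.percentile(p[k,1],[2,50,98]),'depth',np.percentile(f[k,1],[2,50,98]))
    o=mask(s,(3,170,120),(16,255,255)).ravel()>0
    k=o&(d[:,2]>.1)&(d[:,2]<.16)&(abs(f[:,0])<.09)&(abs(f[:,1])<.16)
    pt=(world(s,uv,.137)[:,:2]-c)@Rf
    print('  tab frame',np.median(f[k],0),np.percentile(f[k],[3,97],axis=0),k.sum())
E
```

```text
0 dir deg 0.20690441 pt [ 0.04485907 -0.06809879] n 172
0 dir deg 25.06486 pt [-0.05944169  0.08839227] n 48
0 dir deg 68.17122 pt [-0.02832563  0.03477648] n 54
  xc -0.0072913114 width 0.10430077 slant mid y 0.026351094
  stop y range axis-plane [0.1072218  0.11642222 0.12359054] depth [0.10824338 0.11425825 0.11969239]
  tab frame [ 0.04626047 -0.12817767] [[ 0.03649843 -0.13240082]
 [ 0.05769134 -0.1239584 ]] 33
1 dir deg 0.6132801 pt [ 0.04375841 -0.06871065] n 132
1 dir deg 9.117529 pt [-0.05956272  0.08527799] n 60
1 dir deg 64.09743 pt [-0.01313825  0.03086476] n 84
  xc -0.007902155 width 0.103321135 slant mid y 0.028321961
  stop y range axis-plane [0.10125084 0.113501   0.12898542] depth [0.11065762 0.12031613 0.12375657]
  tab frame [ 0.04274302 -0.12320737] [[ 0.03376013 -0.12831336]
 [ 0.05085013 -0.12094784]] 31
```

carry_out(
  steps=[
    [[-0.02,0.03,0.01],1,-1],
    [[-0.04,0.06,0.02],2,-1],
    [[-0.064,0.087,0.02],3,-1],
    [[-0.064,0.087,0.02],4,-1],
    [[-0.064,0.087,0.02],5,-1],
    [[-0.064,0.087,0.02],6,-1],
    [[-0.064,0.087,0.02],7,-1],
    [[-0.064,0.087,0.02],7.57,-1],
    [[-0.064,0.087,0.02],7.57,-1],
  ],
)

```text
time: 1.23
tool_pos: [0.6367, -0.064, 0.1848]
ee_rot: [-3.141, 0.001, 0.251]
wrist_force: [0.4, 0.0, 0.4]
width: 0.094
finger_force: 0.0
```

```bash
python3 - <<'E'
from h import *
s=robot.snapshot('wrist');save(s,'w1');np.savez('w1.npz',**s)
o=robot.get_obs();print(o['time'],o['tool_pos'],o['ee_rot'],o['wrist_force']);print(s['R'],s['t'])
E
```

```text
1.275 [ 0.63677108 -0.06395444  0.18488403] [-3.14112863e+00  9.28960167e-04  2.51349190e-01] [-0.02836557 -0.47174535  0.41325527]
[[ 0.24891492 -0.96852436 -0.00138575]
 [-0.93567478 -0.24084143  0.25789169]
 [-0.25010813 -0.06289648 -0.96617284]] [-0.22044791  0.55903952  0.52562296]
```

View pics/w1.png

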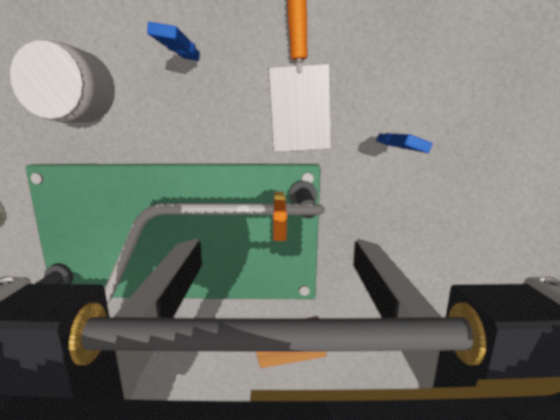

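The wrist view shows the tab at (280, 217) between the fingers, with the rod running along row 209, the first bend at (150, 212) and the slant down to (112, 290). I'll measure them from this view.

```bash
python3 - <<'E'
from h import *
s=dict(np.load('w1.npz'))
vs,us=np.mgrid[0:420,0:560]; uv=np.c_[us.ravel(),vs.ravel()]
d=world(s,uv)
o=(mask(s,(3,150,100),(18,255,255)).ravel()>0)&(d[:,2]>.125)&(d[:,2]<.15)
r=cv2.minAreaRect((world(s,uv[o],.137)[:,:2]*1000).astype(np.float32));print('tab top',r,o.sum(),np.median(d[o],0))
p=world(s,uv,.085)[:,:2]
h=cv2.cvtColor(s['image'],cv2.COLOR_RGB2HSV).reshape(-1,3)
g=(d[:,2]>.076)&(d[:,2]<.096)&(h[:,1]<70)
def line(u0,u1,v0,v1):
    k=g&(uv[:,0]>u0)&(uv[:,0]<u1)&(uv[:,1]>v0)&(uv[:,1]<v1)
    # mean per column / row for symmetric silhouette
    L=cv2.fitLine((p[k]).astype(np.float32),cv2.DIST_L2,0,1e-4,1e-4).ravel()
    L*=np.array([1,1,1,1]); sg=np.sign(L[1]); print('line',k.sum(),'yaw',np.arctan2(-L[0]*sg,L[1]*sg),'pt',L[2:]); return L
A=line(175,262,195,225); B=line(105,140,225,290)
X=np.linalg.solve(np.c_[A[:2],-B[:2]],B[2:]-A[2:]); I=A[2:]+X[0]*A[:2]; print('bend1 corner',I)
# plate edges
m=mask(s,(60,80,30),(90,255,160)); vs,us=np.nonzero(m); w=world(s,np.c_[us,vs],.014)
k=(us>40)&(us<320)&(vs>160)&(vs<300)
print('plate',cv2.minAreaRect((w[k,:2]*1000).astype(np.float32)))
E
```

```text
tab top ((641.4056396484375, -65.29324340820312), (26.239381790161133, 9.136157989501953), 14.267342567443848) 399 [ 0.64128702 -0.06513007  0.13640287]
line 892 yaw 0.24348564 pt [ 0.6258802 -0.0120211]
line 733 yaw 1.3188124 pt [0.5540733  0.06896657]
bend1 corner [0.60929334 0.05474981]
plate ((560.3306884765625, 40.909576416015625), (165.69252014160156, 333.94061279296875), 14.22078800201416)
```

carry_out(
  steps=[
    [[0.003,0.002,0.04],0.04,-1],
    [[0.003,0.002,0.07],0.04,-1],
    [[0.003,0.002,0.08],0.04,-0.5],
    [[0.003,0.002,0.08],0.04,-0.5],
  ],
)

```text
time: 1.78
tool_pos: [0.6402, -0.0652, 0.1051]
ee_rot: [-3.141, 0.001, 0.243]
wrist_force: [0.2, -0.2, 1.0]
width: 0.0777
finger_force: 0.0
```

carry_out(
  steps=[
    [[0,0,0],0,0.3],
    [[0,0,0],0,1],
    [[0,0,0],0,1],
    [[0,0,0],0,1],
    [[0,0,0],0,1],
    [[0,0,0],0,1],
  ],
)

```text
time: 2.52
tool_pos: [0.6404, -0.0652, 0.1055]
ee_rot: [-3.142, 0.0, 0.243]
wrist_force: [0.1, 0.5, 0.1]
width: 0.0173
finger_force: 0.0
```

```bash
python3 - <<'E'
from h import *
o=robot.get_obs();print(o['time'],o['tool_pos'],o['ee_rot'],o['wrist_force'],o['wrist_torque'],o['width'],o['finger_force'])
E
```

```text
2.525 [ 0.64039089 -0.06518017  0.10547007] [-3.14157807e+00  1.24687205e-05  2.42657227e-01] [0.10338349 0.47956639 0.10567912] [ 0.06315614  0.10101729 -0.0013889 ] 0.017276216037895864 0.0
```

carry_out(
  steps=[
    [[0,0,0],0,1],
    [[0,0,0],0,1],
    [[0,0,0],0,1],
    [[0,0,0],0,1],
  ],
)

```text
time: 3.02
tool_pos: [0.6404, -0.0652, 0.1055]
ee_rot: [-3.142, 0.0, 0.243]
wrist_force: [-0.2, 0.9, 0.8]
width: 0.01
finger_force: 30.0
```

carry_out(
  steps=[
    [[0,0,-0.0015],0,1],
    [[0,0,-0.0015],0,1],
    [[0,-0.004,-0.0015],0,1],
    [[0,-0.01,-0.0015],0,1],
    [[0,-0.016,-0.0015],0,1],
    [[0,-0.022,-0.0015],0,1],
    [[0,-0.028,-0.0015],0,1],
    [[0,-0.03,-0.0015],0,1],
    [[0,-0.03,-0.0015],0,1],
  ],
)

```text
time: 4.15
tool_pos: [0.6332, -0.0359, 0.1071]
ee_rot: [3.141, -0.0, 0.243]
wrist_force: [-0.2, -0.6, -2.2]
width: 0.0097
finger_force: 30.0
```

carry_out(
  steps=[
    [[0,-0.006,0],0,1],
    [[0,-0.013,0],0,1],
    [[0,-0.02,0],0,1],
    [[0,-0.027,0],0,1],
    [[0,-0.034,0],0,1],
    [[0,-0.041,0],0,1],
    [[0,-0.048,0],0,1],
    [[0,-0.055,0],0,1],
    [[0,-0.06,0],0,1],
    [[0,-0.06,0],0,1],
  ],
)

```text
time: 5.4
tool_pos: [0.6187, 0.0225, 0.107]
ee_rot: [3.142, -0.0, 0.243]
wrist_force: [0.4, 0.6, -0.8]
width: 0.0097
finger_force: 30.0
```

```bash
python3 - <<'E'
from h import *
s=robot.snapshot('wrist');save(s,'w2');np.savez('w2.npz',**s)
F=[]
o=robot.get_obs();print(o['time'],o['tool_pos'],o['ee_rot'],o['wrist_force'],o['wrist_torque'])
E
```

```text
5.45 [0.61877878 0.02223377 0.10702384] [ 3.14136093e+00 -5.99789123e-05  2.42847359e-01] [ 0.76206394  0.07752251 -1.06551834] [0.0595226  0.05541598 0.0333998 ]
```

View pics/w2.png

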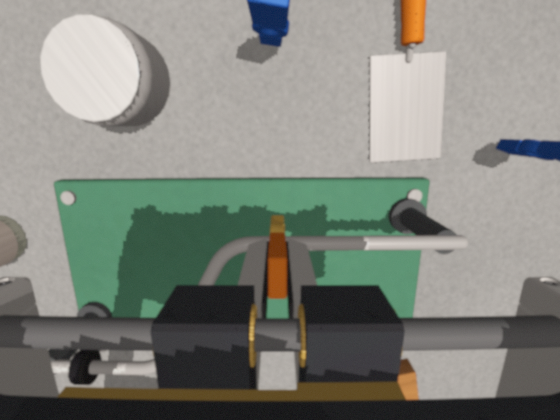

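The wrist view shows the tab held at (278, 255), the bend at about (215, 250), the slant leaving at (200, 285), and the stop at (85, 365) on the last straight.

```bash
python3 - <<'E'
from h import *
s=dict(np.load('w2.npz'))
vs,us=np.mgrid[0:420,0:560]; uv=np.c_[us.ravel(),vs.ravel()]
d=world(s,uv); p=world(s,uv,.085)[:,:2]
h=cv2.cvtColor(s['image'],cv2.COLOR_RGB2HSV).reshape(-1,3)
g=(d[:,2]>.076)&(d[:,2]<.096)&(h[:,1]<70)
def line(u0,u1,v0,v1):
    k=g&(uv[:,0]>u0)&(uv[:,0]<u1)&(uv[:,1]>v0)&(uv[:,1]<v1)
    L=cv2.fitLine((p[k]).astype(np.float32),cv2.DIST_L2,0,1e-4,1e-4).ravel()
    sg=np.sign(L[1]); print('line',k.sum(),'yaw',np.arctan2(-L[0]*sg,L[1]*sg),'pt',L[2:]); return L
A=line(325,450,230,255); B=line(190,222,258,290); C=line(102,152,355,380)
X=lambda A,B:A[2:]+np.linalg.solve(np.c_[A[:2],-B[:2]],B[2:]-A[2:])[0]*A[:2]
print('corners',X(A,B),X(B,C))
T=np.array([.6187,.0224]); y=.243; R=np.array([[np.cos(y),-np.sin(y)],[np.sin(y),np.cos(y)]])
print('rel tool frame-axes: A',(A[2:]-T)@R,'corner',(X(A,B)-T)@R,'C',(C[2:]-T)@R)
k=(h[:,2]<45)&(uv[:,0]>60)&(uv[:,0]<110)&(uv[:,1]>345)&(uv[:,1]<390)&(d[:,2]>.078)&(d[:,2]<.105)
q=((d[k][:,:2]-T)@R); print('stop',k.sum(),np.percentile(q,[3,50,97],axis=0),np.median(d[k,2]))
E
```

```text
line 1914 yaw 0.24848086 pt [ 0.6369361  -0.05490166]
line 381 yaw 1.2652196 pt [0.5847439  0.06144641]
line 698 yaw 0.2879997 pt [0.48779097 0.11142864]
corners [0.6093883  0.05367216] [0.4941296  0.09003137]
rel tool frame-axes: A [-0.00089962 -0.07941847] corner [-0.00151357  0.03259395] C [-0.10564131  0.11791177]
stop 637 [[-0.11436811  0.14537184]
 [-0.09941733  0.14810349]
 [-0.0936048   0.15552312]] 0.09187531248439354
```

carry_out(
  steps=[
    [[0,-0.006,0],0,1],
    [[0,-0.012,0],0,1],
    [[0,-0.0156,0],0,1],
    [[-0.0001,-0.0182,0],-0.5,1],
    [[-0.0005,-0.0208,0],-1.0,1],
    [[-0.001,-0.0234,0],-1.5,1],
    [[-0.0018,-0.0259,0],-2.0,1],
    [[-0.0018,-0.0259,0],-2.0,1],
  ],
)

```text
time: 6.45
tool_pos: [0.6108, 0.0471, 0.1071]
ee_rot: [3.141, -0.0, 0.591]
wrist_force: [0.6, 0.3, -1.0]
width: 0.0096
finger_force: 30.0
```

carry_out(
  steps=[
    [[-0.0001,-0.0026,0],-0.5,1],
    [[-0.0005,-0.0052,0],-1.0,1],
    [[-0.001,-0.0078,0],-1.5,1],
    [[-0.0018,-0.0103,0],-2.0,1],
    [[-0.0018,-0.0103,0],-2.0,1],
  ],
)

```text
time: 7.08
tool_pos: [0.6036, 0.0545, 0.107]
ee_rot: [3.141, -0.0, 0.939]
wrist_force: [0.7, 0.4, -1.1]
width: 0.0098
finger_force: 30.0
```

carry_out(
  steps=[
    [[-0.0001,-0.0026,0],-0.5,1],
    [[-0.0005,-0.0052,0],-1.0,1],
    [[-0.001,-0.0078,0],-1.5,1],
    [[-0.0018,-0.0103,0],-2.0,1],
    [[-0.0021,-0.0111,0],-2.18,1],
    [[-0.0021,-0.0111,0],-2.18,1],
  ],
)

```text
time: 7.82
tool_pos: [0.5935, 0.0592, 0.1071]
ee_rot: [3.141, 0.0, 1.319]
wrist_force: [-0.1, 0.2, -0.9]
width: 0.0101
finger_force: 30.0
```

carry_out(
  steps=[
    [[0,-0.006,0],0,1],
    [[0,-0.012,0],0,1],
    [[0,-0.018,0],0,1],
    [[0,-0.024,0],0,1],
    [[0,-0.03,0],0,1],
    [[0,-0.036,0],0,1],
    [[0,-0.04,0],0,1],
    [[0,-0.04,0],0,1],
  ],
)

```text
time: 8.82
tool_pos: [0.5544, 0.0692, 0.1071]
ee_rot: [3.141, -0.0, 1.321]
wrist_force: [0.2, -0.5, -0.7]
width: 0.0097
finger_force: 30.0
```

carry_out(
  steps=[
    [[-0.0008,0,0],0,1],
    [[-0.0015,0,0],0,1],
    [[-0.0015,0,0],0,1],
  ],
)

```text
time: 9.2
tool_pos: [0.5545, 0.0684, 0.1071]
ee_rot: [3.141, -0.002, 1.321]
wrist_force: [1.1, 3.3, -2.3]
width: 0.0097
finger_force: 30.0
```

carry_out(
  steps=[
    [[0.001,0,0],0,1],
    [[0.002,0,0],0,1],
    [[0.003,0,0],0,1],
    [[0.003,0,0],0,1],
  ],
)

```text
time: 9.7
tool_pos: [0.5549, 0.0703, 0.1069]
ee_rot: [-3.142, 0.001, 1.321]
wrist_force: [0.3, 0.0, -0.3]
width: 0.0099
finger_force: 30.0
```

carry_out(
  steps=[
    [[-0.0006,-0.006,0],0,1],
    [[-0.0006,-0.012,0],0,1],
    [[-0.0006,-0.018,0],0,1],
    [[-0.0006,-0.024,0],0,1],
    [[-0.0006,-0.03,0],0,1],
    [[-0.0006,-0.036,0],0,1],
    [[-0.0006,-0.041,0],0,1],
    [[-0.0006,-0.041,0],0,1],
  ],
)

```text
time: 10.7
tool_pos: [0.5149, 0.0802, 0.1071]
ee_rot: [3.141, -0.0, 1.321]
wrist_force: [0.1, -0.8, -1.1]
width: 0.01
finger_force: 30.0
```

carry_out(
  steps=[
    [[0,-0.0018,0],0,1],
    [[0.0001,-0.0044,0],0.5,1],
    [[0.0005,-0.007,0],1.0,1],
    [[0.001,-0.0096,0],1.5,1],
    [[0.0018,-0.0121,0],2.0,1],
    [[0.0018,-0.0121,0],2.0,1],
  ],
)

```text
time: 11.45
tool_pos: [0.5039, 0.0849, 0.107]
ee_rot: [3.141, -0.0, 0.973]
wrist_force: [-0.2, 0.1, -1.6]
width: 0.0096
finger_force: 30.0
```

carry_out(
  steps=[
    [[0.0001,-0.0026,0],0.5,1],
    [[0.0005,-0.0052,0],1.0,1],
    [[0.0005,-0.0052,0],1.0,1],
  ],
)

```text
time: 11.82
tool_pos: [0.4999, 0.0882, 0.107]
ee_rot: [3.141, -0.0, 0.8]
wrist_force: [0.2, -0.6, -1.5]
width: 0.01
finger_force: 30.0
```

carry_out(
  steps=[
    [[0.0001,-0.0026,0],0.5,1],
    [[0.0005,-0.0052,0],1.0,1],
    [[0.001,-0.0078,0],1.5,1],
    [[0.0018,-0.0103,0],2.0,1],
    [[0.0018,-0.0103,0],2.0,1],
  ],
)

```text
time: 12.45
tool_pos: [0.4938, 0.0967, 0.107]
ee_rot: [3.141, -0.0, 0.452]
wrist_force: [-0.1, -0.4, -0.3]
width: 0.0094
finger_force: 30.0
```

carry_out(
  steps=[
    [[0.0001,-0.0026,0],0.5,1],
    [[0.0005,-0.0052,0],1.0,1],
    [[0.0006,-0.0061,0],1.18,1],
    [[0.0006,-0.0061,0],1.18,1],
  ],
)

```text
time: 12.95
tool_pos: [0.4917, 0.1024, 0.107]
ee_rot: [3.141, -0.0, 0.245]
wrist_force: [0.7, -0.7, -1.8]
width: 0.0097
finger_force: 30.0
```

carry_out(
  steps=[
    [[0,-0.005,0],0,1],
    [[0,-0.01,0],0,1],
    [[0,-0.015,0],0,1],
    [[0,-0.02,0],0,1],
    [[0,-0.025,0],0,1],
    [[0,-0.025,0],0,1],
  ],
)

```text
time: 13.7
tool_pos: [0.4855, 0.1271, 0.107]
ee_rot: [3.142, -0.0, 0.243]
wrist_force: [-0.5, -0.4, -1.1]
width: 0.0099
finger_force: 30.0
```

carry_out(
  steps=[
    [[0,-0.0005,0],0,1],
    [[0,-0.001,0],0,1],
    [[0,-0.0015,0],0,1],
    [[0,-0.002,0],0,1],
    [[0,-0.002,0],0,1],
  ],
)

```text
time: 14.32
tool_pos: [0.4851, 0.1287, 0.107]
ee_rot: [3.142, -0.0, 0.243]
wrist_force: [-0.2, -0.3, -0.8]
width: 0.01
finger_force: 30.0
```

carry_out(
  steps=[
    [[0,-0.0005,0],0,1],
    [[0,-0.001,0],0,1],
    [[0,-0.001,0],0,1],
  ],
)

```text
time: 14.7
tool_pos: [0.4849, 0.1297, 0.107]
ee_rot: [3.142, -0.0, 0.243]
wrist_force: [0.8, -0.1, -1.1]
width: 0.0096
finger_force: 30.0
```

carry_out(
  steps=[
    [[0,-0.0005,0],0,1],
    [[0,-0.001,0],0,1],
    [[0,-0.0015,0],0,1],
    [[0,-0.0015,0],0,1],
  ],
)

```text
time: 15.2
tool_pos: [0.4845, 0.1311, 0.107]
ee_rot: [-3.142, -0.0, 0.243]
wrist_force: [-0.4, -0.1, -1.7]
width: 0.0098
finger_force: 30.0
```

carry_out(
  steps=[
    [[0,-0.0005,0],0,1],
    [[0,-0.001,0],0,1],
    [[0,-0.001,0],0,1],
  ],
)

```text
time: 15.58
tool_pos: [0.4842, 0.1321, 0.107]
ee_rot: [3.142, -0.0, 0.243]
wrist_force: [0.2, -0.8, -2.0]
width: 0.0099
finger_force: 30.0
```

carry_out(
  steps=[
    [[0,-0.0005,0],0,1],
    [[0,-0.001,0],0,1],
    [[0,-0.001,0],0,1],
  ],
)

```text
time: 15.95
tool_pos: [0.484, 0.1331, 0.107]
ee_rot: [3.142, -0.0, 0.243]
wrist_force: [0.3, -0.1, -1.9]
width: 0.0098
finger_force: 30.0
```

carry_out(
  steps=[
    [[0,-0.0005,0],0,1],
    [[0,-0.001,0],0,1],
    [[0,-0.001,0],0,1],
  ],
)

```text
time: 16.32
tool_pos: [0.4838, 0.134, 0.107]
ee_rot: [3.142, -0.0, 0.243]
wrist_force: [0.0, -0.1, -0.1]
width: 0.0097
finger_force: 30.0
```

carry_out(
  steps=[
    [[0,-0.0005,0],0,1],
    [[0,-0.0005,0],0,1],
  ],
)

```text
time: 16.58
tool_pos: [0.4837, 0.1345, 0.107]
ee_rot: [3.142, -0.0, 0.243]
wrist_force: [-0.9, 1.0, -1.2]
width: 0.0098
finger_force: 30.0
```

carry_out(
  steps=[
    [[0,-0.0005,0],0,1],
    [[0,-0.001,0],0,1],
    [[0,-0.001,0],0,1],
  ],
)

```text
time: 16.95
tool_pos: [0.4837, 0.1346, 0.107]
ee_rot: [3.14, -0.0, 0.242]
wrist_force: [1.3, -3.3, -1.8]
width: 0.0097
finger_force: 30.0
```

carry_out(
  steps=[
    [[0,-0.0005,0],0,1],
    [[0,-0.0005,0],0,1],
  ],
)

```text
time: 17.2
tool_pos: [0.4836, 0.1347, 0.107]
ee_rot: [3.139, -0.0, 0.242]
wrist_force: [0.7, -5.1, -1.2]
width: 0.0097
finger_force: 30.0
```

carry_out(
  steps=[
    [[0,-0.0004,0],0,1],
    [[0,-0.0007,0],0,1],
    [[0,-0.0007,0],0,1],
  ],
)

```text
time: 17.58
tool_pos: [0.4836, 0.1347, 0.107]
ee_rot: [3.138, -0.0, 0.242]
wrist_force: [1.6, -6.4, -1.6]
width: 0.0101
finger_force: 30.0
```

carry_out(
  steps=[
    [[0,0,0],0,1],
    [[0,0,0],0,1],
    [[0,0,0],0,1],
    [[0,0,0],0,1],
    [[0,0,0],0,1],
    [[0,0,0],0,1],
    [[0,0,0],0,1],
    [[0,0,0],0,1],
  ],
)

```text
time: 18.58
tool_pos: [0.4836, 0.1347, 0.107]
ee_rot: [3.138, -0.0, 0.242]
wrist_force: [0.7, -6.6, -1.6]
width: 0.01
finger_force: 30.0
```

carry_out(
  steps=[
    [[0,-0.0004,0],0,1],
    [[0,-0.0004,0],0,1],
    [[0,-0.0004,0],0,1],
    [[0,-0.0004,0],0,1],
    [[0,-0.0004,0],0,1],
    [[0,-0.0004,0],0,1],
    [[0,-0.0004,0],0,1],
    [[0,-0.0004,0],0,1],
    [[0,-0.0004,0],0,1],
    [[0,-0.0004,0],0,1],
  ],
)

```text
time: 19.82
tool_pos: [0.4836, 0.1347, 0.107]
ee_rot: [3.137, 0.0, 0.242]
wrist_force: [2.0, -6.6, -0.5]
width: 0.0094
finger_force: 30.0
```

carry_out(
  steps=[
    [[0,0.0008,0],0,1],
    [[0,0.0017,0],0,1],
    [[0,0.0017,0.0008],0,1],
    [[0,0.0017,0.0015],0,1],
    [[0,0.0017,0.0015],0,1],
  ],
)

```text
time: 20.45
tool_pos: [0.4839, 0.1347, 0.1061]
ee_rot: [3.14, -0.001, 0.242]
wrist_force: [0.7, -5.9, 1.3]
width: 0.0101
finger_force: 30.0
```

carry_out(
  steps=[
    [[0,0.0005,0],0,1],
    [[0,0.0005,0],0,1],
  ],
)

```text
time: 20.7
tool_pos: [0.4839, 0.1347, 0.1061]
ee_rot: [3.141, -0.001, 0.243]
wrist_force: [0.6, -5.0, 1.4]
width: 0.0099
finger_force: 30.0
```

carry_out(
  steps=[
    [[0,0.0008,0],0,1],
    [[0,0.0015,0],0,1],
    [[0,0.0015,0],0,1],
  ],
)

```text
time: 21.08
tool_pos: [0.4836, 0.1344, 0.1055]
ee_rot: [-3.139, 0.0, 0.243]
wrist_force: [-2.3, -0.3, 3.5]
width: 0.0098
finger_force: 30.0
```

carry_out(
  steps=[
    [[0,0,-0.0006],0,1],
    [[0,0,-0.0006],0,1],
  ],
)

```text
time: 21.32
tool_pos: [0.4835, 0.134, 0.1054]
ee_rot: [-3.14, 0.001, 0.243]
wrist_force: [-0.9, 0.1, 0.2]
width: 0.0095
finger_force: 30.0
```

carry_out(
  steps=[
    [[0,0,0],0,0.7],
    [[0,0,0],0,0.5],
    [[0,0,0],0,0.5],
    [[0,0,0],0,0.5],
  ],
)

```text
time: 21.82
tool_pos: [0.484, 0.1334, 0.1061]
ee_rot: [3.142, -0.0, 0.242]
wrist_force: [-0.1, 0.3, 0.1]
width: 0.0236
finger_force: 0.0
```

```bash
python3 - <<'E'
from h import *
s=robot.snapshot('wrist');save(s,'w3');np.savez('w3.npz',**s)
save(robot.snapshot('side'),'s3')
o=robot.get_obs();print(o['time'],o['tool_pos'],o['ee_rot'],o['wrist_force'],o['width'])
E
```

```text
21.925 [0.48400661 0.13338812 0.10614126] [ 3.14155008e+00 -1.97035305e-04  2.42537211e-01] [ 0.13697492 -0.03456894  0.09211386] 0.023116111092777225
```

View pics/w3.png

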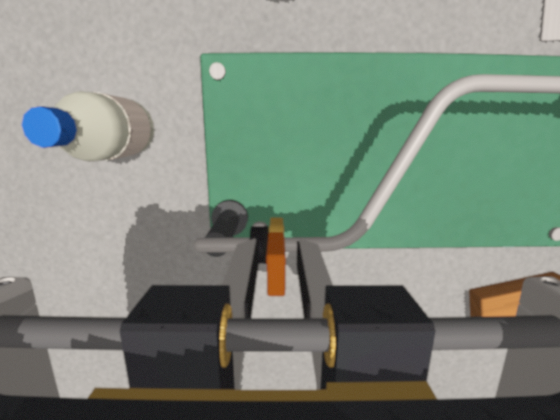

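The wrist view shows the tab at (277, 260) free between the fingers, with the black stop at (260, 243) right against it. Retreating straight up.

carry_out(
  steps=[
    [[0,0,-0.005],0,0.4],
    [[0,0,-0.015],0,0.4],
    [[0,0,-0.03],0,0.4],
    [[0,0,-0.05],0,0.4],
    [[0,0,-0.075],0,0.4],
    [[0,0,-0.1],0,0.4],
    [[0,0,-0.1],0,0.4],
  ],
)

```text
time: 22.8
tool_pos: [0.4855, 0.1337, 0.2097]
ee_rot: [3.141, -0.007, 0.243]
wrist_force: [-0.9, -0.2, -0.5]
width: 0.0285
finger_force: 0.0
```

```bash
python3 - <<'E'
from h import *
s=robot.snapshot('wrist');b=robot.snapshot('side')
i=np.hstack([cv2.resize(b['image'][180:340,220:380],(480,480),interpolation=cv2.INTER_CUBIC),cv2.resize(s['image'][150:310,180:280],(300,480),interpolation=cv2.INTER_CUBIC)])
save({'image':i},'end')
vs,us=np.mgrid[0:420,0:560]; uv=np.c_[us.ravel(),vs.ravel()]; d=world(s,uv)
o=(mask(s,(3,150,100),(18,255,255)).ravel()>0)&(d[:,2]>.125)&(d[:,2]<.15)
R=np.array([[.97,-.2431],[.2431,.97]]);T=np.array([.4836,.1347])
r=cv2.minAreaRect((world(s,uv[o],.137)[:,:2]*1000).astype(np.float32));print('tab top',r,o.sum(),'rel contact tool',(np.array(r[0])/1000-T)@R)
print(robot.get_obs()['time'],robot.get_obs()['tool_pos'])
E
```

```text
tab top ((485.94561767578125, 134.45008850097656), (25.34182357788086, 8.421187400817871), 14.12965202331543) 301 rel contact tool [ 0.0022145  -0.00081263]
22.9 [0.48394991 0.13341456 0.20620783]
```

View pics/end.png

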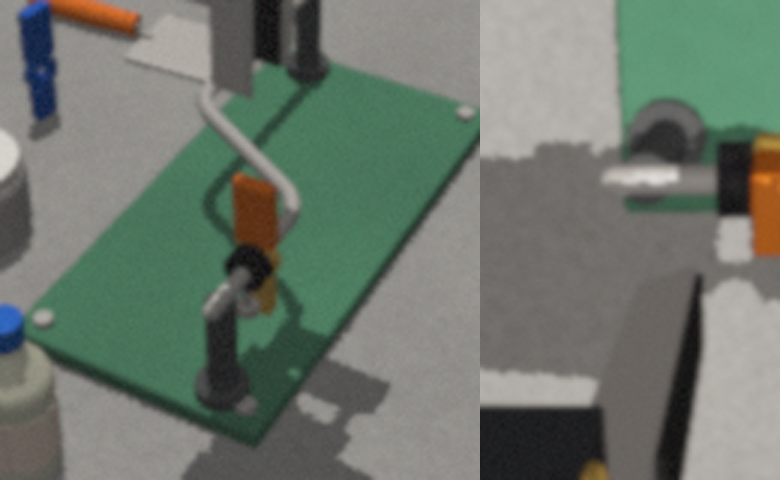

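The pictures show the gauge upright and released, with its tab about 1 mm back from the contact position against the black stop. The fingers are clear, so I'm handing in.

```bash
python3 -c "
from bench import robot
print(robot.close_job())"
```

```text
the job is handed in; nothing more can be done
None
```

I slid the ring round both corners to the stop, pressed it there with about 7 N (wrist reading) for over a second, then released it hanging upright about 1 mm short of the stop and handed the job in; no verdict came back.

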